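# Put the copper thimble away and screw the lid on its pot

## Task

Put the dented copper thimble into the wide-necked pot and let go of it. Then set the maple lid level on the neck with its lugs resting on top of the threads, turn it back (anticlockwise seen from above) until the lugs drop into the thread starts, and screw it on clockwise fully home. Let go and leave the milk glass thimble, the egg and the spool stool where they are.

Things in the scene. Friction and masses are not known exactly. Their poses are not given: they have to be found in the camera images.
- copper_thimble_center (a point): Copper thimble with a dark dent in its side, standing mouth down on the shelf: 24.5 mm high, 19 mm across at the foot, tapering to 16 mm at 20 mm height, domed top; 14 g. The point lies on its axis 12 mm above its foot; z up. A white milk glass thimble of the same size stands nearby: it is not to be used.
- copper_thimble: The same copper thimble; origin at the centre of its foot.
- pot_floor (a point): Pale grey round pot, fixed (it neither slides nor turns): body 108 mm across, 32 mm high; open neck 67 mm across inside, 74 outside (its top 5 mm taper to 70), rim 53 mm above the underside. The point lies on the axis on the dark red felt floor inside, 20 mm above the underside, 33 mm below the rim; z up. Three equal brass threads on the neck, 120 degrees apart, reach out to 42 mm radius.
- lid_grip (a point): Wooden grip bar on top of the lid: 56 mm long (lid's x), 14 mm thick (lid's y), 36 mm high, from 25.5 to 61.5 mm above the skirt's lower edge. The point lies on the lid's axis inside the bar, 47.5 mm above the skirt's lower edge, 22 mm above the lid's top plate, 14 mm below the bar's top; z up.
- lid: Maple lid, 94 mm across, about 90 g, loose on the shelf, right way up; origin at the centre of the skirt's lower edge. Skirt 20.5 mm deep inside, inner radius 43.5 mm, top plate 5 mm. Its point lid_grip stands above pot_floor: 70.5 to 74 mm with lugs on top of the threads (74 at their anticlockwise end), about 67 mm dropped into the starts, 61.5 mm fully home (up to 2 mm play).
- lid_lug (a point): Centre of the inward brass lug at the lid's +x side, 41 mm from the axis, 2.4 mm above the skirt's lower edge; axes of the lid. The other two, alike, lie 120 degrees to either side. Each is 10 mm long, 3.5 mm thick, inner radius 38.5 mm; a dark red dot (7 mm) on the lid's top plate marks each lug.
- pot_start0 (a point): Middle of a thread start, where a lug's centre stands once dropped in; 41 mm from the axis, at 6 degrees anticlockwise of the pot's +x axis; axes of the pot. Open from above for 21 degrees to either side; a dark red dot (6 mm) on the pot's shoulder, 50 mm from the axis, marks it. A lug in it rests on a ledge, on which it slides clockwise under the thread.
- pot_start1 (a point): As pot_start0, 120 degrees anticlockwise of it. The thread runs from 21 to 91 degrees clockwise of its start; its top falls evenly from 26.8 to 22.2 mm above pot_floor. An upright stop at 91 to 99 degrees closes the way both over and under the thread, so a lug resting on top of a thread reaches a start only by turning anticlockwise.
- pot_start2 (a point): As pot_start0, 240 degrees anticlockwise of it. The three starts are equal: any lug fits any start.
- pot_end0 (a point): Where a lug's centre stands screwed home against the stop, for the thread of pot_start0: 41 mm from the axis, 84 degrees clockwise of that start and 5.5 mm lower (the lid sinks 0.0655 mm per degree turned); axes of the pot.
- pot_end1 (a point): As pot_end0, for the thread of pot_start1.
- pot_end2 (a point): As pot_end0, for the thread of pot_start2.
- milk_thimble: Milk glass (white) thimble, 19 mm across, 24.5 mm high; origin at the centre of its foot. Bystander.
- egg: Turquoise egg with a brass band on a brass foot, 44 mm across, 64 mm high, origin at the centre of the foot. Bystander.
- spool_stool: Boxwood spool holder like a tiny three-legged stool with three spools on top, 60 mm across, 60 mm high, origin underneath at the centre. Bystander.
- maple_drawer: Shallow maple drawer with a round brass pull, a fixed block 200 x 200 x 52 mm, origin at the centre of its underside, the pull on its -x face (reaching 21 mm out). Not used.
Things that resemble listed ones, but are neither listed nor needed, are in the scene too. What is shaped like the lid but turquoise is not meant.

How it is judged (in metres and radians):
On the way, in this order (a step that is already met when the one before it is completed fails the run):
1. the copper thimble lies or stands in the pot, released, with the lid still off (horizontal distance between copper_thimble_center and pot_floor below 0.03 m and z of copper_thimble_center in the frame of pot_floor below 0.02 m and contact force between the fingers and copper_thimble below 0.05 N and horizontal distance between lid_grip and pot_floor above 0.06 m), for 0.2 s.
2. the lid sits level on the neck, its lugs over the threads and not over the starts (horizontal distance between lid_grip and pot_floor below 0.005 m and angle between lid_grip's own z axis and vertical below 0.06 rad and z of lid_grip in the frame of pot_floor between 0.069 and 0.0765 m and not (horizontal distance between lid_lug and pot_start0 below 0.0122 m or horizontal distance between lid_lug and pot_start1 below 0.0122 m or horizontal distance between lid_lug and pot_start2 below 0.0122 m)), for 0.2 s.
3. the lid has been turned back so that its lugs have dropped into the thread starts (horizontal distance between lid_grip and pot_floor below 0.005 m and angle between lid_grip's own z axis and vertical below 0.06 rad and z of lid_grip in the frame of pot_floor below 0.0692 m and (horizontal distance between lid_lug and pot_start0 below 0.0122 m or horizontal distance between lid_lug and pot_start1 below 0.0122 m or horizontal distance between lid_lug and pot_start2 below 0.0122 m)), for 0.1 s.
At the end, for the whole second after the job is handed in: The copper thimble is in the pot; the lid is on the neck, centred within 5 mm and level within 0.06 rad, its grip point less than 64.7 mm above the pot's inner floor (61.5 is home) and its lug within 7 mm (about 10 degrees) of a thread end; both at rest (horizontal distance between copper_thimble_center and pot_floor below 0.03 m and z of copper_thimble_center in the frame of pot_floor below 0.02 m and horizontal distance between lid_grip and pot_floor below 0.005 m and angle between lid_grip's own z axis and vertical below 0.06 rad and z of lid_grip in the frame of pot_floor below 0.0647 m and (horizontal distance between lid_lug and pot_end0 below 0.007 m or horizontal distance between lid_lug and pot_end1 below 0.007 m or horizontal distance between lid_lug and pot_end2 below 0.007 m) and linear speed of lid below 0.01 m/s and linear speed of copper_thimble below 0.02 m/s); the robot touches nothing.
It fails at once if the milk glass thimble is moved more than 20 mm (distance of milk_thimble from where it was at the start of the episode above 0.02 m).
It fails at once if the egg is moved more than 20 mm (distance of egg from where it was at the start of the episode above 0.02 m).
It fails at once if the spool stool is moved more than 20 mm (distance of spool_stool from where it was at the start of the episode above 0.02 m).
It also fails if it takes over 64 s, if anything falls off the work surface, if the arm or the gripper's body presses on something with over 40 N, if the wrist force passes 120 N, or if a joint passes its speed limit or range.

## Robot

A 7-joint arm with a two-finger parallel gripper is mounted at the origin on the work surface. World frame = base frame: x ahead of the robot, y to its left, z up, the work surface at z = 0. Lengths are in mm, angles in rad, forces in N, time in s.
With the tool pointing down it reaches from about 400 to 875 mm from the base axis. Payload 4.4 kg.
Tool frame: the origin (TCP) lies at the very end of the fingers, on their centre line; the grasp point (between the pads) lies 19 mm behind it; z points along the fingers, y is the direction in which the jaws open and shut (so a half turn about z gives the same grasp; the last joint's range is limited). The gripper opens to 85 mm and grips with 20 to 120 N. Pads are 22 mm wide; open, the fingers measure 114 mm over their backs; the gripper's body (76 mm by 85 mm) begins 54 mm behind the grasp point. The pads swing forward as they close: fully open they stand 13 mm farther back than shut.
Start: joints at [-1.226, 0.628, 0.038, 1.517, -0.027, 0.996, -0.02], TCP at [259.551, 595.945, 231.313] pointing down, gripper open.
Joint ranges: [-3.06, 3.06], [-0.37, 2.12], [-1.25, 1.32], [0.18, 2.47], [-1.1, 4.24], [0.23, 1.98], [-2.94, 2.94]. Speed limits (rad/s): [2.57, 2.57, 3.14, 3.14, 3.14, 3.14, 3.14].

## Interface

Orientations are given as [roll, pitch, yaw] about the fixed x, y, z axes, in that order (R = Rz(yaw) Ry(pitch) Rx(roll)).
In Python, from cell import ctrl gives the robot as it stands. The module is installed in compiled form; this text tells all that it offers.
- The arm moves only by the shell command python3 -m jog 'ROWS'. ROWS is text: rows parted by semicolons, each of 7 numbers parted by spaces: the shift along the tool's x, y, z in mm, then the turn, a rotation vector about the tool's x, y, z in degrees, then the opening, from -1 (shut) to 1 (fully open). In form: x y z wx wy wz claw; .... A call has 1 to 8 rows; each row is the pose to reach, as a shift and turn from the pose commanded when the call began, along the tool's axes at that moment; what a row does not reach only later rows make up. A row lasts 1/8 s, in which the tool goes at most 62.5 mm and 10.7 degrees, less where a joint would pass 70% of its speed; a pose out of reach is approached as far as the arm can. A call with a gripper value outside its range is refused whole. The fingers move at their own pace and stop on an object; the grip force is fixed at half the most. Time passes only in rows, so rows that repeat a pose let the fingers close. It gives the time, the measured TCP pose, the force and the opening at its end, in the units of the state.
- ctrl.read_state(): the state, without advancing time (a new reading comes with each control period).
- ctrl.get_image(name): name is "side" or "top"; returns a dict with "image" (400x640x3 uint8, red, green, blue), "z_map" (400x640 float32, mm along the optical axis (not along the pixel's ray), 0 where there is no reading), "vertical_fov" (degrees; the focal length in pixels is half the picture's height over the tangent of half this angle, whatever the lens; pixels are square), "cx", "cy" (the principal point, pixels), "k1" (the pictures are not rectified: a ray, as slopes to the right and down, at radius r is drawn at 1 + k1 r^2 times it, then the intrinsics apply), "extrinsics" (4x4, takes a point from world to camera coordinates). Camera axes: x right, y down, z forward; pixel columns grow to the right and rows downward; lengths in mm; the calibration is good to about 2 mm. A picture is of the moment at which its call begins.
- ctrl.finish_job(): hands the job in, once; it reports no verdict.
The state is a dict: "clock": time; "qpos": joint angles; "qd": joint speeds; "tau": joint torques, N m; "eef_pos": TCP position; "tool_rot": TCP orientation; "force": force on the tool from outside, world axes, zero at the start; "torque": the same for the moment, N m; "width": finger opening in mm.
Only numpy, scipy, OpenCV 4.12 (cv2) and the standard library are available. Lean on these libraries where they do the work, as an engineer would, in place of code of your own. Each camera call takes 0.05 s, during which the arm holds its last target.

## Working session

There is one attempt and no reset: what is moved stays moved. The work goes in short steps, Python scripts to look and compute and a shell command to move; the robot and the scene stay as the last step left them, time stands still between calls to the robot, and variables do not carry over. Pictures are saved under pics/ and viewed, and the job is handed in when it is done.

```bash
mkdir -p pics
cat > h.py <<'E'
import numpy as np, cv2
from cell import ctrl
def grab(n):
    d=ctrl.get_image(n); np.savez('last_%s.npz'%n,**d); return d
def load(n): 
    d=np.load('last_%s.npz'%n); return {k:d[k] for k in d.files}
def K(d):
    f=200/np.tan(np.radians(float(d['vertical_fov']))/2)
    return np.array([[f,0,float(d['cx'])],[0,f,float(d['cy'])],[0,0,1]]),np.array([float(d['k1']),0,0,0])
def ray(d,u,v):
    k,D=K(d); p=cv2.undistortPoints(np.array([[[u,v]]],float),k,D)[0,0]
    E=d['extrinsics']; R=E[:3,:3]; return -R.T@E[:3,3], R.T@np.array([p[0],p[1],1])
def atz(d,u,v,z):
    c,r=ray(d,u,v); return c+r*(z-c[2])/r[2]
def depth(d,u,v):
    c,r=ray(d,u,v); return c+r*float(d['z_map'][int(round(v)),int(round(u))])
def proj(d,P):
    k,D=K(d);E=d['extrinsics']; return cv2.projectPoints(np.array(P,float).reshape(-1,1,3),cv2.Rodrigues(E[:3,:3])[0],E[:3,3],k,D)[0][:,0]
def save(d,name,crop=None,s=1):
    im=d['image'][:,:,::-1]
    if crop: x0,y0,x1,y1=crop; im=im[y0:y1,x0:x1]
    cv2.imwrite('pics/'+name,cv2.resize(im,None,fx=s,fy=s,interpolation=cv2.INTER_CUBIC))
E
python3 - <<'E'
from h import *
for n in('side','top'):
    d=grab(n); save(d,n+'0.png'); print(n,d['vertical_fov'],d['k1'],d['extrinsics'].round(3).tolist())
print(ctrl.read_state())
E
```

```text
side 44.890777088947374 -0.13089956451524606 [[0.911, -0.413, -0.019, -453.391], [-0.268, -0.555, -0.787, 214.017], [0.314, 0.722, -0.616, 1215.307], [0.0, 0.0, 0.0, 1.0]]
top 47.76811352651603 -0.02018244025334792 [[0.028, -1.0, 0.001, 29.849], [-0.976, -0.028, -0.217, 512.515], [0.217, 0.005, -0.976, 1657.783], [0.0, 0.0, 0.0, 1.0]]
{'clock': 0.1, 'qpos': array([-1.22578782,  0.6292763 ,  0.03844278,  1.51826324, -0.0270102 ,
        0.9962818 , -0.01997269]), 'qd': array([-4.10610015e-05, -3.03002494e-03,  1.32762211e-03, -2.42491545e-03,
        4.30557210e-05,  5.25558755e-04, -1.46275388e-03]), 'tau': array([ 3.48968271e-03, -5.64520741e+01,  1.23042025e+00, -1.93970042e+01,
        1.12547210e-02,  5.47861186e-03, -2.19460316e-05]), 'eef_pos': array([259.32484861, 595.42497526, 230.46783046]), 'tool_rot': array([-3.13988175e+00,  8.48255924e-06,  2.73080762e+00]), 'force': array([ 0.31414357, -0.41072906,  0.14501006]), 'torque': array([-0.01089517, -0.06973617,  0.01327872]), 'width': 85.18351930650395}
```

View pics/side0.png

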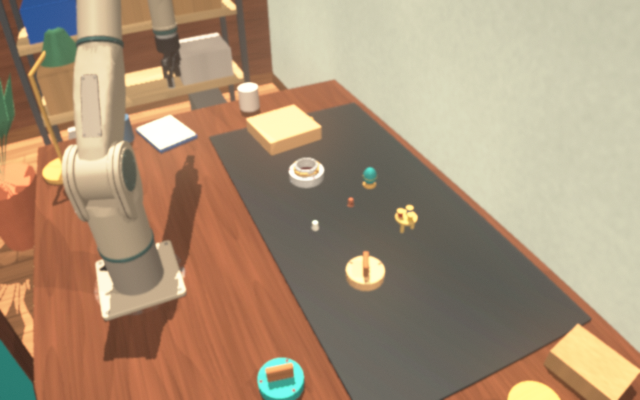

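View pics/top0.png

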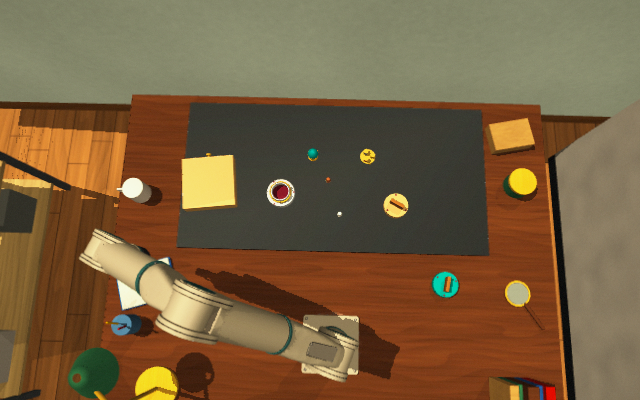

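Candidates in the side view are the copper thimble (350,202) against the milk thimble (315,225), and the maple lid (366,272) against the turquoise lid (280,380). The pot is at (307,172), the egg at (370,178) and the stool at (406,217). In the top view they are copper (327,180), milk (339,214), lid (396,205), turquoise lid (446,285) and pot (281,193). I choose the copper thimble and the maple lid, and check both in close crops.

Run:
```python
from h import *
s=load('side');t=load('top')
def tile(*a):
    return np.hstack([cv2.resize(d['image'][y:y+h,x:x+w,::-1],(400,int(400*h/w)),interpolation=cv2.INTER_CUBIC) for d,x,y,w,h in a])
A=tile((s,280,150,54,40),(s,339,250,54,40)); B=tile((t,255,173,54,40),(t,370,185,54,40))
cv2.imwrite('pics/c1.png',np.vstack([A,B]))
cv2.imwrite('pics/c2.png',np.vstack([tile((s,336,190,28,20),(s,301,214,28,20)),tile((t,314,170,28,20),(t,326,204,28,20))]))
```

```text
(no output)
```

View pics/c1.png

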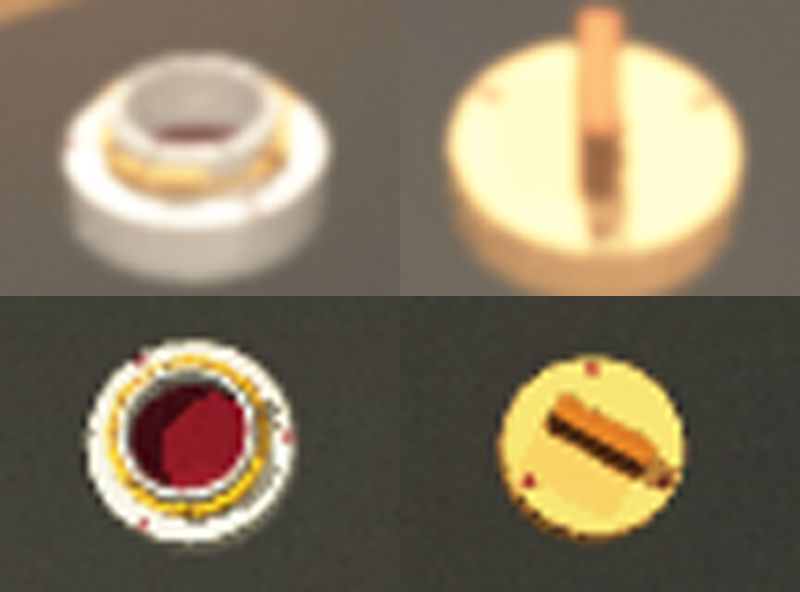

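View pics/c2.png

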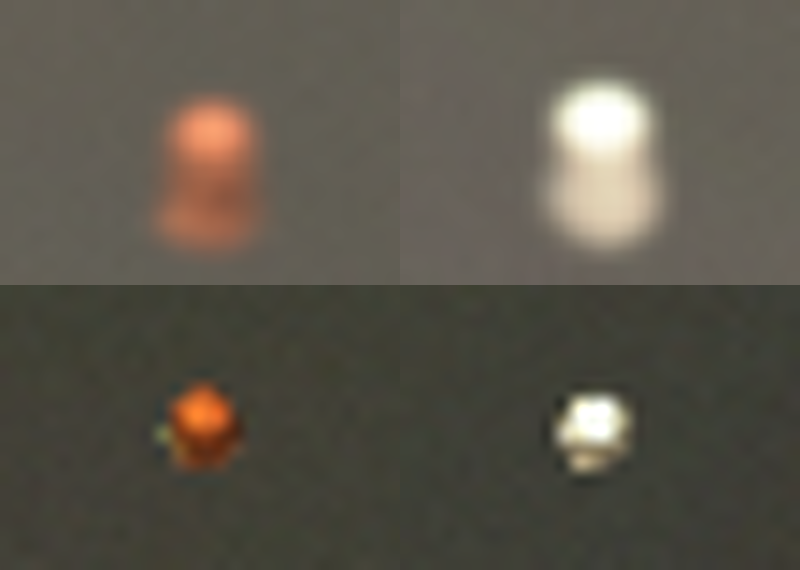

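Run:
```python
from h import *
s=load('side');t=load('top')
for n,d,pts in(('side',s,dict(mat1=(400,300),pot=(307,182),cop=(350.5,202),milk=(315.3,225.3),lid=(359,272),bar=(366,253))),('top',t,dict(mat=(300,230),cop=(328.3,180.1),milk=(339.3,214.3),lid=(395.9,205.2),lidl=(388,209)))):
    for k,p in pts.items(): print(n,k,depth(d,*p).round(1),atz(d,*p,12).round(1))
# dense clouds
def cloud(d,x0,y0,x1,y1):
    return np.array([[*depth(d,u,v),*d['image'][v,u],u,v] for v in range(y0,y1) for u in range(x0,x1) if d['z_map'][v,u]>0])
for n,d,b in(('side',s,(285,153,330,192)),('top',t,(264,175,298,211))):
    P=cloud(d,*b); print(n,'pot hist',np.histogram(P[:,2],np.arange(-10,70,4)))
for n,d,b in(('side',s,(340,250,392,292)),('top',t,(378,188,414,222))):
    P=cloud(d,*b); print(n,'lid hist',np.histogram(P[:,2],np.arange(-10,80,4)))
    m=(P[:,2]>20)&(P[:,2]<32)
    (c,ax,a)=cv2.fitEllipse(cv2.convexHull(P[m][:,:2].astype(np.float32)));print('lidtop',c,ax, P[m][:,2].mean())
    m=(P[:,2]>50); print('bar',P[m][:,:3].mean(0),m.sum(), cv2.minAreaRect(P[m][:,:2].astype(np.float32)))
```

```text
side mat1 [ 563.3 -344.7    7.3] [ 560.8 -347.8   12. ]
side pot [541.8 155.8  29.6] [550.8 177.8  12. ]
side cop [618.7  16.5  25.2] [626.6  30.8  12. ]
side milk [484.9 -30.9  24.2] [490.3 -18.3  12. ]
side lid [ 506.1 -243.1   33.1] [ 516.2 -226.2   12. ]
side bar [ 533.9 -224.5   69.8] [ 564.6 -174.8   12. ]
top mat [419.2 124.9   6.9] [418.4 124.7  12. ]
top cop [616.9  20.9  24.8] [620.5  20.8  12. ]
top milk [480.1 -24.6  32.3] [484.2 -25.3  12. ]
top lid [ 517.3 -238.4   53.2] [ 526.6 -245.1   12. ]
top lidl [ 507.4 -212.1   26.8] [ 510.6 -214.3   12. ]
side pot hist (array([  0,   0,   0, 164, 646, 150,  33,  35,  43,  63,  52,  80, 160,
        67,  57,  69,  63,  50,  12]), array([-10,  -6,  -2,   2,   6,  10,  14,  18,  22,  26,  30,  34,  38,
        42,  46,  50,  54,  58,  62,  66]))
top pot hist (array([  0,   6,  40, 132, 217, 147,  53,  25,  54,  59,  67,  85,  96,
        65,  43,  39,  34,  37,  21]), array([-10,  -6,  -2,   2,   6,  10,  14,  18,  22,  26,  30,  34,  38,
        42,  46,  50,  54,  58,  62,  66]))
side lid hist (array([  0,   0,   4, 221, 790, 14
[... 306 characters left out ...]
29.165057004168656
bar [ 519.11777165 -246.78081648   64.50558608] 133 ((521.2018432617188, -243.5057373046875), (55.75210952758789, 14.13156509399414), 61.7791862487793)
top lid hist (array([  0,   5,  39, 151, 255, 215,  70,   9,  17,  47, 125, 141,  58,
        14,   7,   3,   2,  10,   8,  25,  14,   7]), array([-10,  -6,  -2,   2,   6,  10,  14,  18,  22,  26,  30,  34,  38,
        42,  46,  50,  54,  58,  62,  66,  70,  74,  78]))
lidtop (527.6788330078125, -251.37953186035156) (93.9846420288086, 145.05718994140625) 28.904888144713947
bar [ 522.16360683 -239.47692985   66.99766356] 70 ((523.3245849609375, -240.5122833251953), (53.50642013549805, 17.201871871948242), 63.93504333496094)
```

Run:
```python
from h import *
s=load('side');t=load('top'); S=400/54; Z=7
def q(d,x,y,z,ox,oy,sc=S,cx=0,cy=0): return atz(d,ox+(x-cx+.5)/sc-.5,oy+(y-cy+.5)/sc-.5,z)[:2]
print('lid side',q(s,595,147,Z+25.5,339,250,cx=400),'top',q(t,592,446,Z+25.5,370,185,cx=400,cy=296))
print('pot rim side',q(s,195,107,Z+53,280,150),'top rim',q(t,187,436,Z+53,255,173,cy=296),'top shoulder',q(t,192,442,Z+32,255,173,cy=296))
c=q(t,192,442,Z+32,255,173,cy=296)
D=[q(t,x,y,Z+32,255,173,cy=296) for x,y in((139,359),(288,437),(144,524))]
for p in D: print('potdot',p,np.linalg.norm(p-c),np.degrees(np.arctan2(*(p-c)[::-1])))
c2=np.mean(D,0);print(c2,[ (np.linalg.norm(p-c2),np.degrees(np.arctan2(*(p-c2)[::-1]))) for p in D])
D=[q(t,x,y,Z+25.5,370,185,cx=400,cy=296) for x,y in((591,368),(529,481),(663,481))]
c2=np.mean(D,0);print('lid',c2,[ (np.linalg.norm(p-c2),np.degrees(np.arctan2(*(p-c2)[::-1]))) for p in D])
c=q(t,592,446,Z+25.5,370,185,cx=400,cy=296)
print([ (np.linalg.norm(p-c),np.degrees(np.arctan2(*(p-c)[::-1]))) for p in D])
# bar top ends side: top of bar
k=400/28
print('cop side',q(s,210,175,Z+12,336,190,k),'top',q(t,203,430,Z+12,314,170,k,cy=286))
print('milk side',q(s,605,165,Z+12,301,214,k,cx=400),'top',q(t,595,430,Z+12,326,204,k,cx=400,cy=286))
for n,d,u,v,z in(('egg s',s,370,178,40),('egg t',t,313,154,40),('stool s',s,406,217,30),('stool t',t,368,156,50)): print(n,atz(d,u,v,z))
```

```text
lid side [ 523.57692435 -241.28786728] top [ 523.41676377 -240.19198929]
pot rim side [560.66560591 205.3247669 ] top rim [556.89532299 204.79775407] top shoulder [559.00684126 204.16962639]
potdot [602.9951993  234.07586816] 53.19171871437986 34.21049876186275
potdot [563.09808619 154.29301584] 50.044126185241815 -85.31067901570907
potdot [514.56654936 226.93700626] 49.93288625736272 152.87330508625834
[560.21994495 205.10196342] [(np.float64(51.664393352251906), np.float64(34.11182821616195)), (np.float64(50.89040038618857), np.float64(-86.7578682606263)), (np.float64(50.606339768827), np.float64(154.4392073356153))]
lid [ 524.97331682 -241.42014053] [(np.float64(40.238226540076774), np.float64(2.0396744793474872)), (np.float64(40.06596898252272), np.float64(121.75355214360114)), (np.float64(40.32589484158829), np.float64(-118.31503784552524))]
[(np.float64(41.76978360656812), np.float64(0.2798126505480082)), (np.float64(38.20848830108596), np.float64(120.73795064014789)), (np.float64(40.71565765298975), np.float64(-115.56589619933104))]
cop side [622.2149969  24.4522568] top [620.43679004  23.04157161]
milk side [486.50391206 -24.24503945] top [485.50259732 -24.54342419]
egg s [717.52214194  77.79030831  40.        ]
egg t [717.31591671  83.7462897   40.        ]
stool s [ 724.15405989 -115.04738192   30.        ]
stool t [ 711.81468352 -131.48609947   50.        ]
```

```bash
cat >> h.py <<'E'
from scipy.spatial.transform import Rotation as Ro
def go(x,y,z,yaw):
    s=ctrl.read_state(); R=Ro.from_euler('xyz',s['tool_rot']); T=Ro.from_euler('xyz',[np.pi,0,np.radians(yaw)])
    d=R.inv().apply(np.array([x,y,z])-s['eef_pos']); w=np.degrees((R.inv()*T).as_rotvec())
    print('t',round(s['clock'],2),'pos',s['eef_pos'].round(1),'rpy',np.degrees(s['tool_rot']).round(1),'F',s['force'].round(1),'w',round(s['width'],1)); print('shift',d.round(1),'turn',w.round(2))
E
python3 -c "
from h import *
go(620.8,23.7,120,90)"
```

```text
t 0.1 pos [259.3 595.4 230.5] rpy [-179.9    0.   156.5] F [ 0.3 -0.4  0.1] w 85.2
shift [-559.7 -379.6  111.1] turn [-9.000e-02  6.000e-02  6.646e+01]
```

```bash
python3 -m jog '-60 -40 0 0 0 8 0; -120 -80 0 0 0 16 0; -170 -115 0 0 0 24 0; -220 -150 0 0 0 32 0; -270 -185 0 0 0 40 0; -320 -220 0 0 0 48 0; -370 -253 20 0 0 56 0; -420 -286 40 0 0 66.5 0'; python3 -c "
from h import *
go(620.8,23.7,90,90)"
```

```text
clock: 1.1
eef_pos: [524.1, 175.7, 195.4]
tool_rot: [3.141, -0.001, 1.565]
force: [0.2, 1.1, 0.4]
width: 42.9
t 1.1 pos [524.1 175.7 195.4] rpy [180.   -0.   89.7] F [0.2 1.1 0.4] w 42.9
shift [-151.5   97.5  105.4] turn [ 0.05 -0.04 -0.35]
```

```bash
python3 -m jog '-50 32 20 0 0 0 0; -100 64 40 0 0 0 0; -152 97 75 0 0 0 0; -152 97 105 0 0 0 0; -152 97 105 0 0 0 0'
python3 - <<'E'
from h import *
go(620.8,23.7,60,90)
s=grab('side');t=grab('top')
p=ctrl.read_state()['eef_pos'];print(proj(s,[p]),proj(t,[p]))
A=s['image'][170:230,310:390,::-1];B=t['image'][150:210,290:370,::-1]
cv2.imwrite('pics/g1.png',np.hstack([cv2.resize(x,(400,300),interpolation=cv2.INTER_CUBIC) for x in(A,B)]))
E
```

```text
clock: 1.72
eef_pos: [617.6, 24.1, 87.7]
tool_rot: [-3.135, 0.0, 1.568]
force: [0.0, -0.3, 0.3]
width: 42.4
t 1.73 pos [617.6  24.1  87.7] rpy [-179.6    0.    89.8] F [ 0.  -0.3  0.3] w 42.4
shift [-0.4  3.4 27.7] turn [-0.38  0.02 -0.15]
[[349.79582928 181.92387708]] [[327.15098961 174.61081346]]
```

View pics/g1.png

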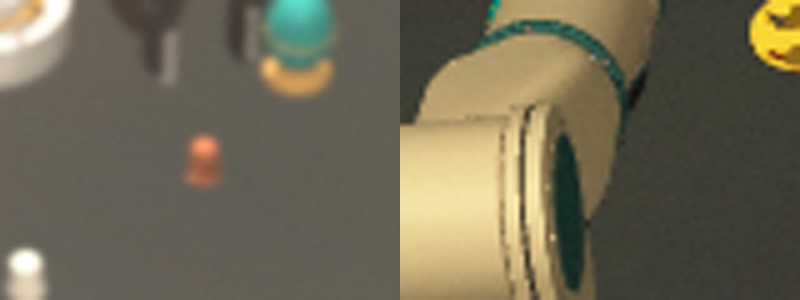

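The side view shows the tips at about (343,186) and (358,182) straddling the spot above the copper thimble, which is at (350,202). Descending.

```bash
python3 -m jog '0 3.4 20 -0.3 0 0 0; 0 3.4 40 -0.3 0 0 0; 0 3.4 55 -0.3 0 0 0; 0 3.4 55 -0.3 0 0 0'
python3 - <<'E'
from h import *
go(620.8,23.7,12,90)
s=grab('side')
save(s,'g2.png',(310,160,390,220),8)
E
```

```text
clock: 2.33
eef_pos: [622.3, 25.6, 34.6]
tool_rot: [3.139, -0.0, 1.571]
force: [-0.3, 0.5, 0.4]
width: 42.9
t 2.33 pos [622.3  25.6  34.6] rpy [179.8  -0.   90. ] F [-0.3  0.5  0.4] w 42.9
shift [-1.9 -1.6 22.5] turn [ 0.16 -0.   -0.01]
```

View pics/g2.png

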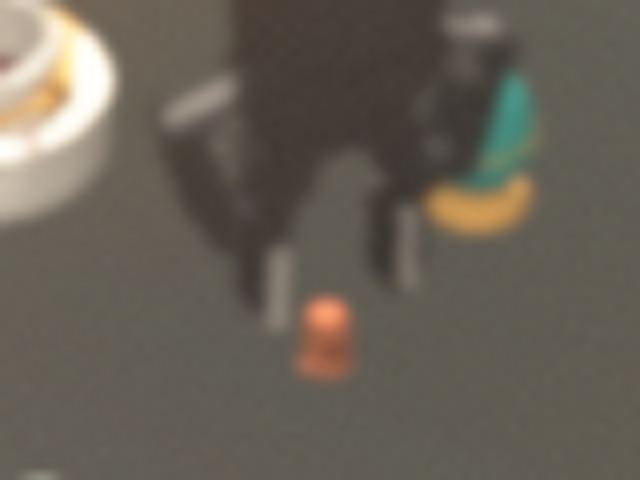

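Run:
```python
from h import *
s=load('side')
f=lambda P:((proj(s,P)-[310,160])*8).round(0).tolist()
print(f([[622.3,14.6,38],[601,14.6,38],[643.5,14.6,38]]), f([[620.8,23.7,19],[620.8,23.7,31.5],[622.2,24.4,19]]))
```

```text
[[336.0, 309.0], [284.0, 325.0], [388.0, 293.0]] [[319.0, 336.0], [320.0, 310.0], [322.0, 334.0]]
```

```bash
python3 -m jog '-1.5 0 8 0.1 0 0 0; -1.5 0 16 0.1 0 0 0; -1.5 0 22 0.1 0 0 0; -1.5 0 22 0.1 0 0 0;-1.5 0 22 0.1 0 0 -0.5;-1.5 0 22 0.1 0 0 -1;-1.5 0 22 0.1 0 0 -1;-1.5 0 22 0.1 0 0 -1'
python3 - <<'E'
from h import *
go(622,24,12,90)
E
```

```text
clock: 3.38
eef_pos: [623.9, 23.7, 14.0]
tool_rot: [3.137, -0.0, 1.57]
force: [-1.1, 0.2, 4.3]
width: 14.6
t 3.38 pos [623.9  23.7  14. ] rpy [179.8  -0.   90. ] F [-1.1  0.2  4.3] w 14.6
shift [ 0.3 -1.9  2. ] turn [ 0.24 -0.   -0.04]
```

```bash
python3 -m jog '0 0 0 0 0 0 -1; 0 0 0 0 0 0 -1; 0 0 -20 0 0 0 -1; 0 0 -50 0 0 0 -1; 0 0 -90 0 0 0 -1;0 0 -90 0 0 0 -1'
python3 - <<'E'
from h import *
go(560,205,125,90)
s=grab('side')
save(s,'g3.png',(310,120,390,220),6)
E
```

```text
clock: 4.12
eef_pos: [625.8, 23.6, 107.7]
tool_rot: [3.131, -0.0, 1.57]
force: [-0.0, 0.7, 0.9]
width: 14.3
t 4.12 pos [625.8  23.6 107.7] rpy [179.4  -0.   90. ] F [-0.   0.7  0.9] w 14.3
shift [181.4 -65.7 -18. ] turn [ 0.6  -0.02 -0.04]
```

View pics/g3.png

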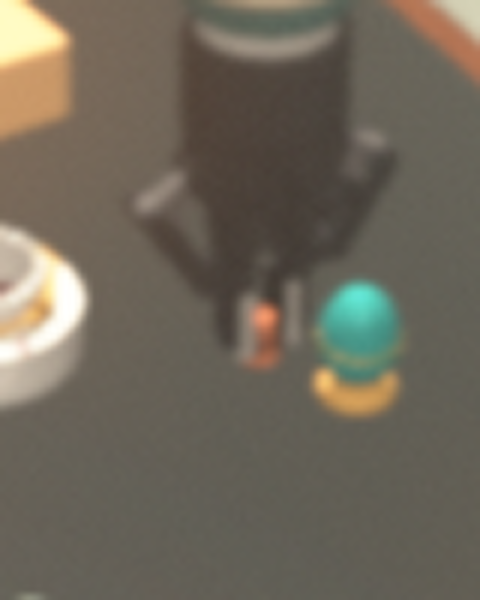

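The thimble is held, showing as copper at about (353,177) between the pads. Carrying it to the pot.

```bash
python3 -m jog '40 -15 -10 0 0 0 -1; 85 -30 -10 0 0 0 -1; 130 -47 -10 0 0 0 -1; 165 -60 -10 0 0 0 -1; 181.4 -66 -10 0 0 0 -1; 181.4 -66 -10 0 0 0 -1; 181.4 -66 -10 0 0 0 -1'
python3 - <<'E'
from h import *
go(560,205,45,90)
s=grab('side')
save(s,'g4.png',(260,100,360,200),6)
print((proj(s,[[560,205,60],[560,194,45]])-[260,100])*6)
E
```

```text
clock: 5.05
eef_pos: [558.1, 202.6, 113.3]
tool_rot: [3.138, 0.002, 1.567]
force: [0.6, -0.6, -0.1]
width: 14.2
t 5.05 pos [558.1 202.6 113.3] rpy [1.798e+02 1.000e-01 8.980e+01] F [ 0.6 -0.6 -0.1] w 14.2
shift [ 2.5  1.6 68.3] turn [ 0.23  0.1  -0.19]
[[274.42627957 384.71244262]
 [283.78863207 419.43603755]]
```

View pics/g4.png

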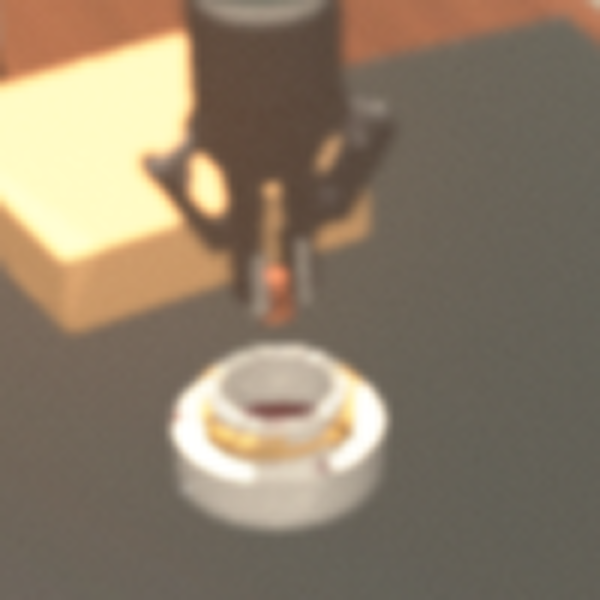

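```bash
python3 -m jog '2 2 25 0 0 0 -1; 2 2 50 0 0 0 -1; 2 2 66 0 0 0 -1; 2 2 68 0 0 0 -1; 2 2 68 0 0 0 -0.9; 2 2 68 0 0 0 -0.3;2 2 68 0 0 0 -0.3; 2 2 68 0 0 0 -0.3';  python3 - <<'E'
from h import *
go(560,205,130,90)
E
```

```text
clock: 6.1
eef_pos: [559.7, 207.3, 45.8]
tool_rot: [3.138, -0.0, 1.57]
force: [0.1, 0.1, 0.3]
width: 29.6
t 6.1 pos [559.7 207.3  45.8] rpy [179.8  -0.   90. ] F [0.1 0.1 0.3] w 29.6
shift [ -2.3   0.6 -84.2] turn [ 0.23 -0.02 -0.03]
```

```bash
python3 -m jog '0 0 -30 0 0 0 -0.3; 0 0 -70 0 0 0 -0.3; 0 0 -110 0 0 0 -0.3; 0 0 -110 0 0 0 -0.3'
python3 - <<'E'
from h import *
go(524,-241,125,61.8)
E
```

```text
clock: 6.6
eef_pos: [561.5, 207.8, 158.8]
tool_rot: [3.132, -0.003, 1.57]
force: [-0.2, -0.2, -0.8]
width: 29.9
t 6.6 pos [561.5 207.8 158.8] rpy [ 1.794e+02 -1.000e-01  9.000e+01] F [-0.2 -0.2 -0.8] w 29.9
shift [-448.9  -37.5   32.3] turn [ 0.52 -0.28 28.17]
```

```bash
python3 -m jog '-60 -5 0 0 0 4 0.2; -120 -10 0 0 0 8 0.2; -180 -15 0 0 0 12 0.2; -240 -20 0 0 0 16 0.2; -300 -25 0 0 0 20 0.2; -360 -30 0 0 0 24 0.2; -410 -35 20 0 0 28.2 0.2; -449 -37.5 32 0 0 28.2 0.2';python3 -m jog '0 0 0 0 0 0 0.2; 0 0 0 0 0 0 0.2; 0 0 0 0 0 0 0.2'
python3 - <<'E'
from h import *
go(524,-241,39,61.8)
s=grab('side');t=grab('top')
save(t,'t1.png',(255,170,315,215),10);save(s,'s1.png',(320,210,410,300),6)
save(s,'s2.png',(285,150,330,190),12)
E
```

```text
clock: 7.6
eef_pos: [520.0, -243.9, 121.8]
tool_rot: [3.14, -0.001, 1.075]
force: [0.7, 0.6, -0.0]
width: 51.0
clock: 7.98
eef_pos: [521.9, -240.0, 123.2]
tool_rot: [3.139, -0.003, 1.08]
force: [0.8, -0.3, 1.0]
width: 51.0
t 7.97 pos [ 521.9 -240.   123.2] rpy [179.9  -0.2  61.9] F [ 0.8 -0.3  1. ] w 51.0
shift [-0.1  2.1 84.2] turn [ 0.15 -0.15  0.1 ]
```

View pics/t1.png

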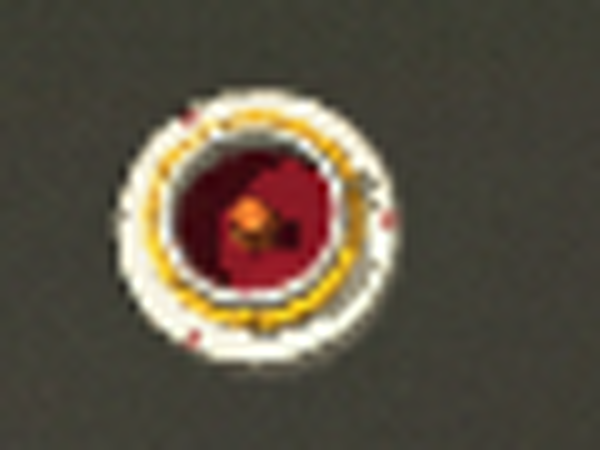

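View pics/s1.png

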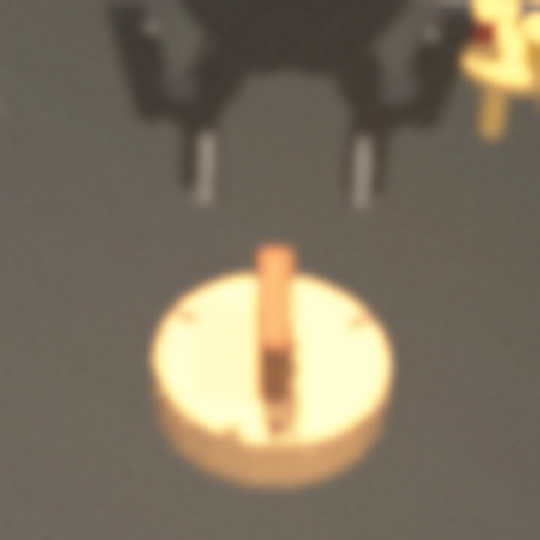

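The copper thimble stands in the pot at top view (280,192), and the gripper is above the lid bar, which is at side view (366,255). Descending.

```bash
python3 -m jog '0 2 30 0 0 0 0.2; 0 2 60 0 0 0 0.2; 0 2 75 0 0 0 0.2; 0 2 82 0 0 0 0.2; 0 2 82 0 0 0 0.2; 0 2 82 0 0 0 -1; 0 2 82 0 0 0 -1; 0 2 82 0 0 0 -1';python3 -m jog '0 0 0 0 0 0 -1; 0 0 0 0 0 0 -1'
python3 - <<'E'
from h import *
go(524,-241,39,61.8)
s=grab('side')
save(s,'s3.png',(320,210,410,300),6)
t=load('top')
D=[atz(t,255+(x+.5)/10-.5,170+(y+.5)/10-.5,39)[:2] for x,y in((188,116),(388,219),(193,338))]
c=np.mean(D,0);print('pot',c,[ (np.linalg.norm(p-c),np.degrees(np.arctan2(*(p-c)[::-1]))) for p in D])
for p in((265,222,60),(258,217,60),(260,225,39)): print(atz(t,255+(p[0]+.5)/10-.5,170+(p[1]+.5)/10-.5,p[2]))
E
```

```text
clock: 9.07
eef_pos: [524.0, -243.0, 42.1]
tool_rot: [3.137, -0.002, 1.078]
force: [-0.2, 0.2, 5.2]
width: 12.9
clock: 9.32
eef_pos: [523.9, -243.0, 42.1]
tool_rot: [3.137, -0.002, 1.078]
force: [-0.6, 0.7, 6.8]
width: 13.2
t 9.32 pos [ 523.9 -243.    42.1] rpy [ 1.798e+02 -1.000e-01  6.180e+01] F [-0.6  0.7  6.8] w 13.2
shift [ 1.8 -0.9  3.1] turn [ 0.24 -0.12 -0.04]
pot [560.30642919 205.40907612] [(np.float64(51.11737632349654), np.float64(33.99781824242419)), (np.float64(50.82761966510133), np.float64(-86.17864654691925)), (np.float64(50.83710090933535), np.float64(154.19265537473896))]
[555.91894886 200.02853566  60.        ]
[557.80714539 202.79022324  60.        ]
[559.91756725 203.97182635  39.        ]
```

View pics/s3.png

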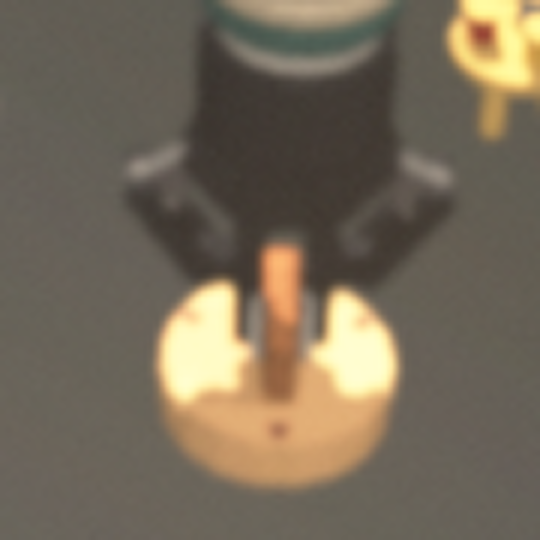

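View pics/s2.png

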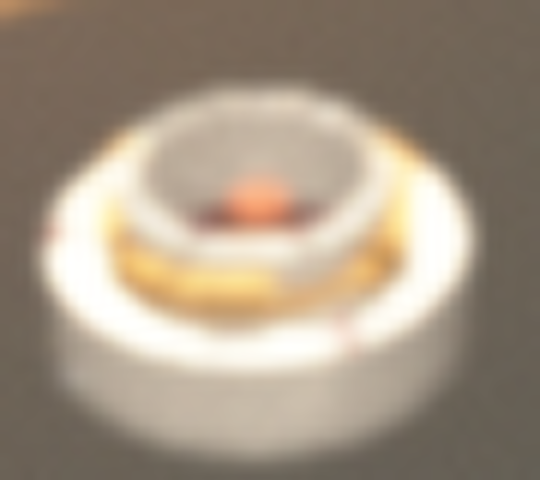

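```bash
python3 -m jog '0 0 -15 0 0 0 -1; 0 0 -30 0 0 0 -1; 0 0 -55 0 0 0 -1; 0 0 -80 0 0 0 -1; 0 0 -100 0 0 0 -1; 0 0 -100 0 0 0 -1;0 0 -100 0 0 0 -1'
python3 - <<'E'
from h import *
go(560,205.2,140,49)
s=grab('side')
save(s,'s4.png',(310,180,420,290),5)
E
```

```text
clock: 10.25
eef_pos: [522.8, -242.4, 141.0]
tool_rot: [3.139, -0.002, 1.078]
force: [-0.1, -0.0, -0.8]
width: 12.8
t 10.25 pos [ 522.8 -242.4  141. ] rpy [ 1.799e+02 -1.000e-01  6.180e+01] F [-0.1 -0.  -0.8] w 12.8
shift [ 411.9 -179.     1.3] turn [ 0.13 -0.12 12.77]
```

View pics/s4.png

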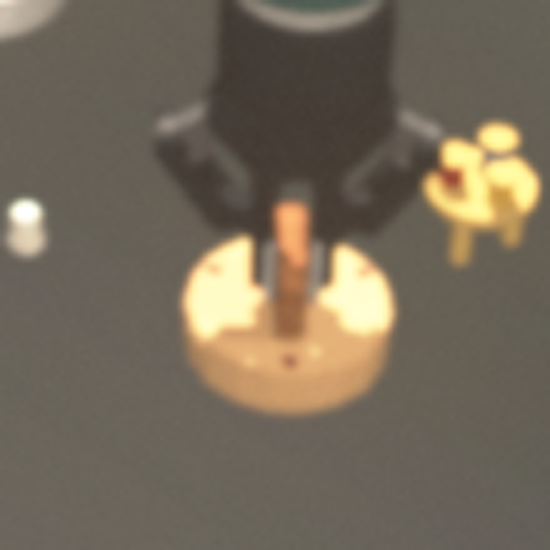

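The lid is held level; its centre is at about (368,240).

```bash
python3 -m jog '45 -20 0 0 0 2 -1; 100 -43 0 0 0 4 -1; 155 -67 0 0 0 6 -1; 210 -91 0 0 0 8 -1; 265 -115 0 0 0 10 -1; 320 -139 0 0 0 12.8 -1; 370 -160 0 0 0 12.8 -1; 400 -174 0 0 0 12.8 -1'; python3 -m jog '0 0 0 0 0 0 -1;0 0 0 0 0 0 -1'
python3 - <<'E'
from h import *
go(560,205.2,125,49)
E
```

```text
clock: 11.3
eef_pos: [558.1, 195.7, 140.0]
tool_rot: [3.141, -0.001, 0.858]
force: [0.2, 0.0, -0.5]
width: 13.1
clock: 11.55
eef_pos: [558.6, 190.8, 140.7]
tool_rot: [3.139, -0.0, 0.854]
force: [-1.0, -0.3, -1.3]
width: 13.3
t 11.55 pos [558.6 190.8 140.7] rpy [179.8  -0.   48.9] F [-1.  -0.3 -1.3] w 13.3
shift [11.8 -8.5 15.6] turn [ 0.15 -0.01 -0.07]
```

```bash
python3 -m jog '6 -4 4 0 0 0 -1;11.8 -8.5 10 0 0 0 -1;11.8 -8.5 15 0 0 0 -1;11.8 -8.5 15 0 0 0 -1;11.8 -8.5 15 0 0 0 -1'
python3 - <<'E'
from h import *
go(560,205.2,100,49)
s=grab('side');t=grab('top')
save(s,'s5.png',(260,100,360,200),6);save(t,'t5.png',(240,150,320,220),8)
p=ctrl.read_state()['eef_pos'];print(p)
E
```

```text
clock: 12.18
eef_pos: [560.6, 206.0, 126.4]
tool_rot: [3.139, -0.002, 0.854]
force: [-0.1, 0.5, 0.0]
width: 12.9
t 12.18 pos [560.6 206.  126.4] rpy [ 1.798e+02 -1.000e-01  4.890e+01] F [-0.1  0.5  0. ] w 12.9
shift [-1.   0.  26.4] turn [ 0.16 -0.12 -0.07]
[560.69910113 206.13887714 126.62470764]
```

View pics/s5.png

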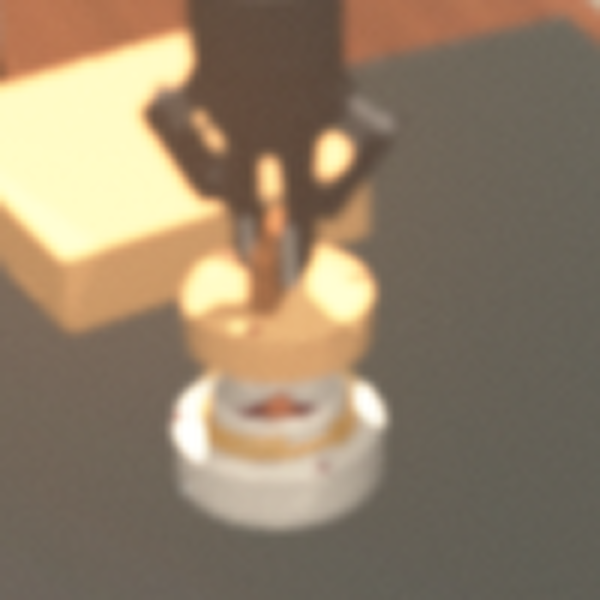

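View pics/t5.png

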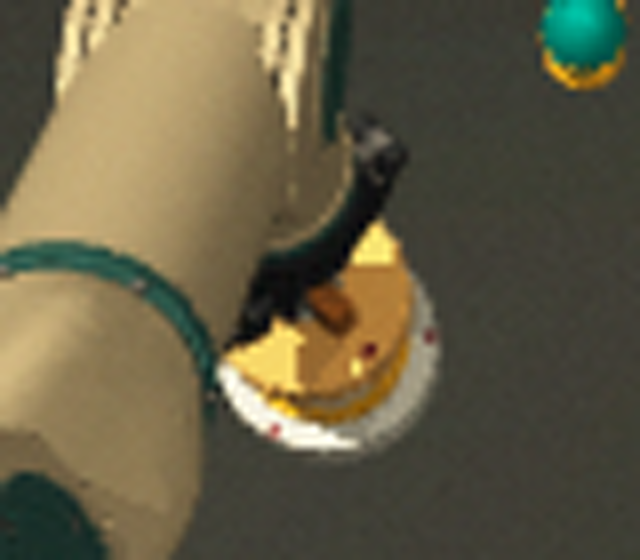

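Run:
```python
from h import *
s=load('side');t=load('top')
a=np.linspace(0,6.283,361)
def circ(d,x,y,z,r,o,k):
    P=(proj(d,np.c_[x+r*np.cos(a),y+r*np.sin(a),z+0*a])-o+.5)*k-.5
    return 'x',P[:,0].min().round(1),P[:,0].max().round(1),'y',P[:,1].min().round(1),P[:,1].max().round(1)
for n,d,o,k in(('side',s,[260,100],6),('top',t,[240,150],8)):
    print(n,'potbase',circ(d,560,205,7,54,o,k),'shoulder',circ(d,560,205,39,54,o,k))
    for x,y in((560,205),(562,205),(560,207)): print('lid plate',circ(d,x,y,117,47,o,k),'skirt',circ(d,x,y,91.5,47,o,k))
im=np.zeros(1)
# upscaled silhouette crops
save(s,'s6.png',(285,138,330,193),14)
```

```text
side potbase ('x', np.float64(177.9), np.float64(382.2), 'y', np.float64(411.6), np.float64(531.9)) shoulder ('x', np.float64(174.7), np.float64(381.7), 'y', np.float64(362.7), np.float64(481.6))
lid plate ('x', np.float64(180.6), np.float64(366.4), 'y', np.float64(245.3), np.float64(345.5)) skirt ('x', np.float64(183.1), np.float64(367.0), 'y', np.float64(286.9), np.float64(388.3))
lid plate ('x', np.float64(184.2), np.float64(370.0), 'y', np.float64(244.4), np.float64(344.6)) skirt ('x', np.float64(186.7), np.float64(370.6), 'y', np.float64(286.0), np.float64(387.3))
lid plate ('x', np.float64(179.1), np.float64(364.7), 'y', np.float64(243.5), np.float64(343.5)) skirt ('x', np.float64(181.6), np.float64(365.4), 'y', np.float64(285.0), np.float64(386.2))
top potbase ('x', np.float64(221.6), np.float64(441.5), 'y', np.float64(249.5), np.float64(463.1)) shoulder ('x', np.float64(213.8), np.float64(437.7), 'y', np.float64(231.8), np.float64(449.0))
lid plate ('x', np.float64(209.0), np.float64(412.7), 'y', np.float64(200.4), np.float64(397.6)) skirt ('x', np.float64(215.5), np.float64(416.3), 'y', np.float64(215.7), np.float64(410.1))
lid plate ('x', np.float64(209.2), np.float64(412.9), 'y', np.float64(196.3), np.float64(393.3)) skirt ('x', np.float64(215.7), np.float64(416.4), 'y', np.float64(211.6), np.float64(405.9))
lid plate ('x', np.float64(204.6), np.float64(408.4), 'y', np.float64(200.3), np.float64(397.4)) skirt ('x', np.float64(211.2), np.float64(412.0), 'y', np.float64(215.5), np.float64(410.0))
```

View pics/s6.png

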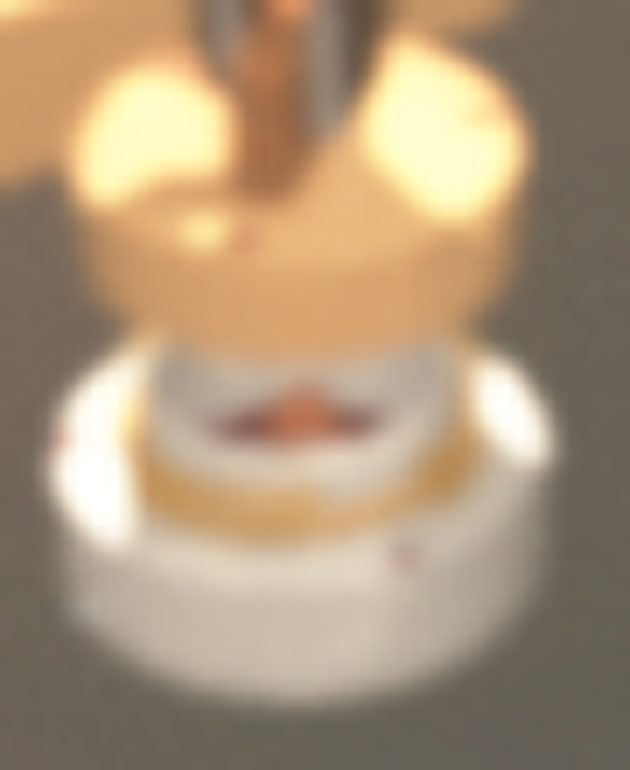

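Run:
```python
from h import *
t=load('top')
save(t,'t6.png',(262,172,300,210),16)
print(((proj(t,[[560,205,7+32+78-0]])-[262,172]+.5)*16-.5))
a=np.linspace(0,6.283,361)
for x,y in((560,205),(562,205),(560,207)):
  for z,r in((117,47),(91.5,47),(39,54)):
    P=(proj(t,np.c_[x+r*np.cos(a),y+r*np.sin(a),z+0*a])-[262,172]+.5)*16-.5
    print(x,y,z,P.max(0).round())
im=cv2.imread('pics/t6.png')
for z,r,c in((117,47,(255,0,0)),(91.5,47,(0,255,0)),(39,54,(0,0,255))):
    P=(proj(t,np.c_[560+r*np.cos(a),205+r*np.sin(a),z+0*a])-[262,172]+.5)*16-.5
    cv2.polylines(im,[P.astype(np.int32)],True,c,1)
cv2.imwrite('pics/t7.png',im)
```

```text
[[270.207183  245.2402871]]
560 205 117 [474. 444.]
560 205 91.5 [481. 469.]
560 205 39 [524. 547.]
562 205 117 [474. 435.]
562 205 91.5 [481. 460.]
562 205 39 [524. 538.]
560 207 117 [465. 443.]
560 207 91.5 [472. 468.]
560 207 39 [516. 546.]
```

View pics/t7.png

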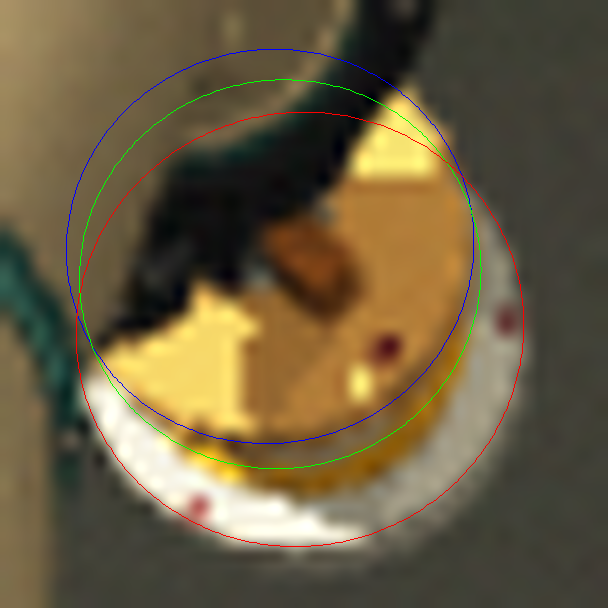

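```bash
python3 -m jog '-1.5 -0.4 12 0.15 -0.1 0 -1;-1.5 -0.4 24 0.15 -0.1 0 -1;-1.5 -0.4 30 0.15 -0.1 0 -1;-1.5 -0.4 32 0.15 -0.1 0 -1;-1.5 -0.4 34 0.15 -0.1 0 -1;-1.5 -0.4 34 0.15 -0.1 0 -1'
python3 - <<'E'
from h import *
go(560,205.2,87,49)
E
```

```text
clock: 13.02
eef_pos: [559.4, 205.5, 92.5]
tool_rot: [3.142, -0.001, 0.855]
force: [-0.1, -0.1, -1.5]
width: 13.0
t 13.03 pos [559.4 205.5  92.5] rpy [180.  -0.  49.] F [-0.1 -0.1 -1.5] w 13.0
shift [0.1 0.7 5.5] turn [ 0.   -0.04 -0.04]
```

No contact so far, and the lid is over the taper. Going down in small steps.

```bash
python3 -m jog '0 0 1 0 0 0 -1;0 0 2 0 0 0 -1;0 0 3 0 0 0 -1;0 0 3 0 0 0 -1'; python3 -m jog '0 0 1 0 0 0 -1;0 0 1 0 0 0 -1'; python3 -m jog '0 0 1 0 0 0 -1;0 0 1 0 0 0 -1'
```

```text
clock: 13.52
eef_pos: [559.2, 205.4, 89.3]
tool_rot: [-3.141, -0.0, 0.854]
force: [-1.1, 0.4, -1.6]
width: 12.9
clock: 13.78
eef_pos: [559.2, 205.3, 88.3]
tool_rot: [-3.142, -0.0, 0.854]
force: [-1.1, -1.0, -1.3]
width: 13.0
clock: 14.02
eef_pos: [559.2, 205.4, 87.3]
tool_rot: [-3.141, -0.0, 0.854]
force: [-1.1, -1.5, -1.3]
width: 13.1
```

```bash
python3 -m jog '0 0 1 0 0 0 -1;0 0 1 0 0 0 -1'; python3 -m jog '0 0 1 0 0 0 -1;0 0 1 0 0 0 -1'
python3 - <<'E'
from h import *
s=grab('side');save(s,'s8.png',(285,138,330,193),14)
E
```

```text
clock: 14.28
eef_pos: [559.2, 205.4, 86.8]
tool_rot: [-3.141, -0.0, 0.854]
force: [-2.1, -1.5, 3.2]
width: 13.4
clock: 14.52
eef_pos: [559.2, 205.5, 86.6]
tool_rot: [-3.141, -0.001, 0.854]
force: [-5.3, -1.1, 10.5]
width: 13.0
```

View pics/s8.png

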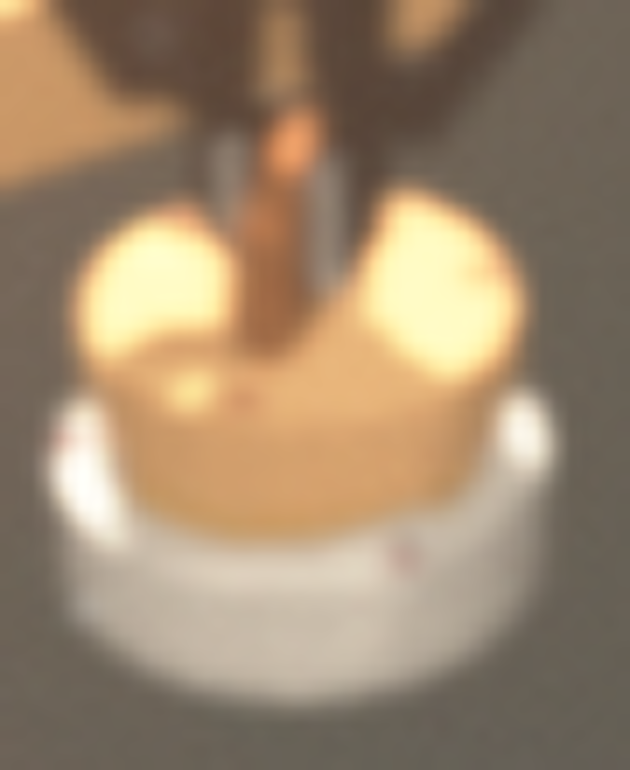

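Contact at TCP z 86.7, against an expected 87.1. The side view shows the lid seated level at about (306,165). I hold for a moment and then turn back with light downward pressure.

```bash
python3 -m jog '-0.4 -0.5 -0.8 0 0 0 -1;-0.4 -0.5 -0.8 0 0 0 -1;-0.4 -0.5 -0.8 0 0 0 -1';  python3 -m jog '0 0 -0.4 0 0 -5 -1;0 0 -0.4 0 0 -10 -1;0 0 -0.6 0 0 -16 -1;0 0 -0.6 0 0 -16 -1'
python3 - <<'E'
from h import *
go(560,205.2,82,94)
E
```

```text
clock: 14.95
eef_pos: [559.1, 205.4, 86.7]
tool_rot: [3.141, -0.001, 0.854]
force: [-1.7, -0.2, 6.8]
width: 12.9
clock: 15.45
eef_pos: [559.7, 205.4, 87.7]
tool_rot: [3.14, -0.002, 1.135]
force: [-1.8, -1.8, 7.6]
width: 12.7
t 15.45 pos [559.7 205.4  87.7] rpy [ 1.799e+02 -1.000e-01  6.500e+01] F [-1.8 -1.8  7.6] w 12.7
shift [-0.1  0.4  5.7] turn [  0.11  -0.08 -29.  ]
```

```bash
python3 -m jog '0 0 0 0 0 -6 -1;0 0 0 0 0 -12 -1;0 0 0 0 0 -18 -1;0 0 0 0 0 -24 -1;0 0 0 0 0 -29 -1;0 0 0 0 0 -29 -1;0 0 0 0 0 -29 -1'; python3 -m jog '0 0 1 0 0 0 -1;0 0 2 0 0 0 -1; 0 0 2 0 0 0 -1'
python3 - <<'E'
from h import *
go(560,205.2,82,94)
E
```

```text
clock: 16.32
eef_pos: [558.9, 205.8, 86.6]
tool_rot: [3.141, -0.001, 1.638]
force: [0.3, -0.2, -2.0]
width: 12.8
clock: 16.7
eef_pos: [558.6, 205.7, 84.7]
tool_rot: [3.141, -0.0, 1.64]
force: [-1.1, 0.4, -0.1]
width: 13.3
t 16.7 pos [558.6 205.7  84.7] rpy [180.  -0.  94.] F [-1.1  0.4 -0.1] w 13.3
shift [-0.6  1.3  2.7] turn [ 0.01 -0.03 -0.04]
```

It is dropping free. Lowering to the ledge, expected near TCP z 81.

```bash
python3 -m jog '0 0 1 0 0 0 -1;0 0 2 0 0 0 -1; 0 0 2 0 0 0 -1'; python3 -m jog '0 0 1 0 0 0 -1;0 0 1 0 0 0 -1';python3 -m jog '0 0 1 0 0 0 -1;0 0 1 0 0 0 -1'
```

```text
clock: 17.08
eef_pos: [558.6, 205.6, 82.7]
tool_rot: [3.141, -0.0, 1.64]
force: [-0.0, -0.1, -0.6]
width: 12.8
clock: 17.32
eef_pos: [558.7, 205.6, 81.8]
tool_rot: [3.141, -0.0, 1.64]
force: [-0.1, -0.4, -1.1]
width: 13.0
clock: 17.58
eef_pos: [558.8, 205.6, 81.6]
tool_rot: [3.141, -0.001, 1.64]
force: [-1.7, -0.1, 5.0]
width: 12.9
```

```bash
python3 -m jog '0 0 0 0 0 0 -1;0 0 0 0 0 0 -1;0 0 0.2 0 0 7 -1;0 0 0.7 0 0 14 -1;0 0 1.1 0 0 21 -1;0 0 1.1 0 0 21 -1'; python3 -m jog '0 0 0.5 0 0 7 -1;0 0 0.9 0 0 14 -1;0 0 1.4 0 0 21 -1;0 0 1.4 0 0 21 -1'
```

```text
clock: 18.32
eef_pos: [559.6, 205.1, 80.3]
tool_rot: [3.139, -0.0, 1.274]
force: [0.6, -2.5, 3.9]
width: 12.9
clock: 18.82
eef_pos: [559.3, 205.5, 78.9]
tool_rot: [3.141, -0.001, 0.908]
force: [-0.6, -0.2, 5.9]
width: 13.1
```

```bash
python3 -m jog '0 0 0.5 0 0 7 -1;0 0 0.9 0 0 14 -1;0 0 1.4 0 0 21 -1;0 0 1.4 0 0 21 -1'; python3 -m jog '0 0 0.5 0 0 6 -1;0 0 0.9 0 0 12 -1;0 0 1.3 0 0 18 -1;0 0 1.3 0 0 18 -1';python3 -c "
from h import *
go(560,205,76,10);print(ctrl.read_state()['torque'])"
```

```text
clock: 19.32
eef_pos: [559.2, 205.2, 77.5]
tool_rot: [3.141, -0.001, 0.541]
force: [-0.2, -1.4, 6.1]
width: 13.0
clock: 19.82
eef_pos: [558.8, 204.7, 76.3]
tool_rot: [3.141, -0.0, 0.227]
force: [-1.8, -1.1, 8.6]
width: 13.1
t 19.82 pos [558.8 204.7  76.3] rpy [180.  -0.  13.] F [-1.8 -1.1  8.6] w 13.1
shift [1.2 0.  0.3] turn [ 0.02 -0.03  3.01]
[-0.57800927  0.31466856 -0.27727512]
```

```bash
python3 -m jog '0 0 0.2 0 0 3 -1;0 0 0.2 0 0 3 -1'; python3 -c "
from h import *
go(560,205,76,10);print(ctrl.read_state()['torque'])";python3 -m jog '0 0 0.1 0 0 2 -1;0 0 0.1 0 0 2 -1';python3 -c "
from h import *
go(560,205,76,10);print(ctrl.read_state()['torque'])"
```

```text
clock: 20.08
eef_pos: [558.1, 205.2, 76.1]
tool_rot: [-3.141, 0.001, 0.177]
force: [-2.6, -1.7, 10.1]
width: 13.4
t 20.07 pos [558.1 205.2  76.1] rpy [-180.     0.    10.1] F [-2.6 -1.7 10.1] w 13.4
shift [1.8 0.5 0.1] turn [-0.03  0.05  0.12]
[-0.46484405  0.5655721   0.11180445]
clock: 20.32
eef_pos: [557.7, 205.5, 76.1]
tool_rot: [-3.141, 0.002, 0.145]
force: [-4.2, -1.0, 10.6]
width: 12.7
t 20.32 pos [557.7 205.5  76.1] rpy [-1.8e+02  1.0e-01  8.3e+00] F [-4.2 -1.  10.6] w 12.7
shift [2.2 0.8 0.1] turn [-0.04  0.09 -1.71]
[-0.45940725  0.77183532  0.8093391 ]
```

The lid is against the stop: the torque about the vertical axis is rising and TCP z is 76.1, as expected at home. Unloading slightly, opening and lifting.

```bash
python3 -m jog '0 0 -0.6 0 0 -1 -1;0 0 -0.6 0 0 -1 0;0 0 -0.6 0 0 -1 0.1;0 0 -0.6 0 0 -1 0.1;0 0 -20 0 0 -1 0.1;0 0 -60 0 0 -1 0.1;0 0 -100 0 0 -1 0.1;0 0 -100 0 0 -1 0.1'; python3 -c "
from h import *
go(400,0,250,10)"
```

```text
clock: 21.32
eef_pos: [561.2, 205.5, 179.7]
tool_rot: [-3.14, -0.008, 0.156]
force: [0.1, 0.4, -0.3]
width: 46.8
t 21.32 pos [561.2 205.5 179.7] rpy [-179.9   -0.4    9. ] F [ 0.1  0.4 -0.3] w 46.8
shift [-190.7  177.8  -72. ] turn [-0.07 -0.45 -1.05]
```

```bash
python3 -m jog '0 50 -10 0 0 0 0.1;0 100 -20 0 0 0 0.1;0 150 -20 0 0 0 0.1;0 200 -20 0 0 0 0.1;0 250 -20 0 0 0 0.1;0 300 -20 0 0 0 0.1;0 300 -20 0 0 0 0.1;0 300 -20 0 0 0 0.1'
python3 - <<'E'
from h import *
s=grab('side');t=grab('top')
A=cv2.resize(s['image'][145:195,280:340,::-1],(400,333),interpolation=cv2.INTER_CUBIC)
B=cv2.resize(t['image'][168:218,250:310,::-1],(400,333),interpolation=cv2.INTER_CUBIC)
cv2.imwrite('pics/f1.png',np.hstack([A,B])); save(s,'f2.png')
E
```

```text
clock: 22.32
eef_pos: [605.0, -90.3, 195.0]
tool_rot: [-3.14, 0.0, 0.156]
force: [-0.5, -0.2, -0.1]
width: 46.6
```

View pics/f1.png

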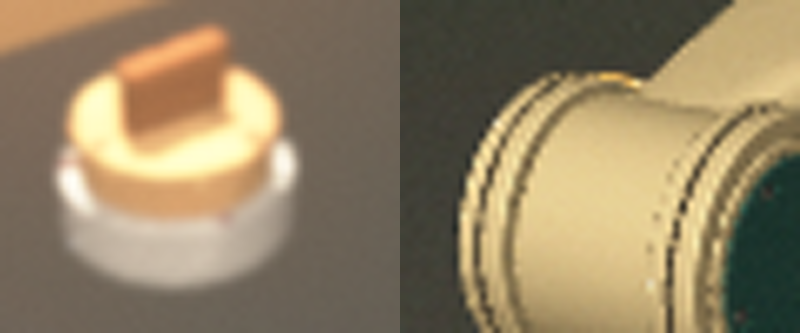

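View pics/f2.png

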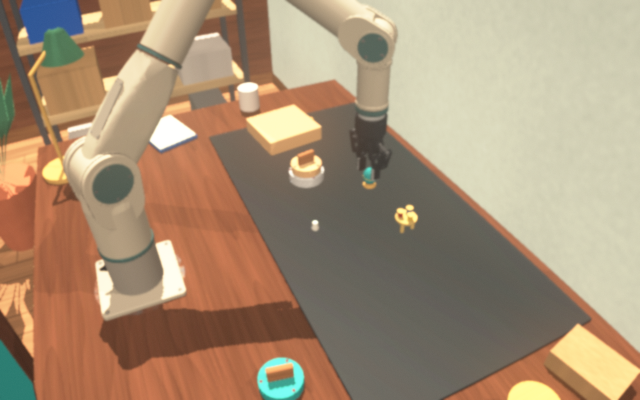

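In the side view the lid sits level and low on the pot at (306,168). Milk (315,225), egg (370,178) and stool (406,217) have not moved. The arm hides the lid in the top view, so I'm moving it clear for a look.

```bash
python3 -m jog '0 50 0 0 0 0 0.1;-30 100 0 0 0 0 0.1;-60 150 0 0 0 0 0.1;-90 200 0 0 0 0 0.1;-110 250 0 0 0 0 0.1;-110 300 0 0 0 0 0.1;-110 300 0 0 0 0 0.1;-110 300 0 0 0 0 0.1'
python3 - <<'E'
from h import *
s=grab('side');t=grab('top')
save(t,'f3.png',(260,170,305,212),14)
E
```

```text
clock: 23.42
eef_pos: [544.2, -402.2, 194.5]
tool_rot: [-3.139, -0.0, 0.158]
force: [0.0, 0.2, -0.7]
width: 47.0
```

View pics/f3.png

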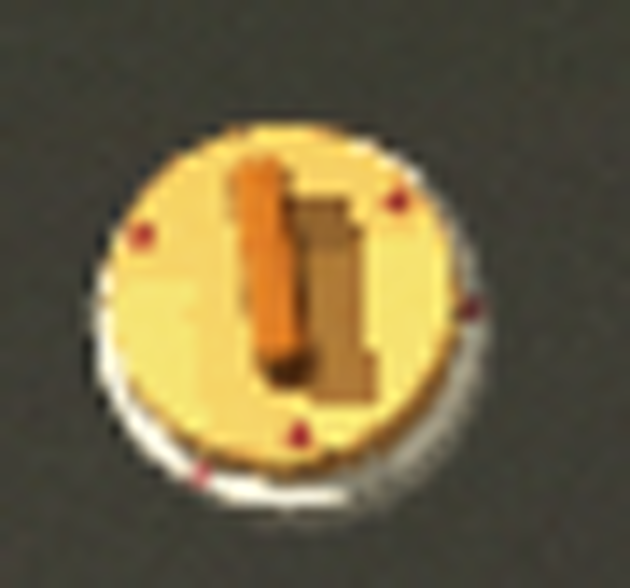

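Run:
```python
from h import *
t=load('top')
D=[atz(t,260+(x+.5)/14-.5,170+(y+.5)/14-.5,66.5)[:2] for x,y in((141,235),(397,201),(299,436))]
c=np.mean(D,0);print(c,[(np.linalg.norm(p-c).round(1),np.degrees(np.arctan2(*(p-c)[::-1])).round(1)) for p in D],'ends',[34-84,154-84,-86-84])
s=load('side')
print('plate z',[depth(t,260+x/14,170+y/14)[2].round(1) for x,y in((170,330),(420,280),(200,400),(330,160))],[depth(s,u,v)[2].round(1) for u,v in((295,164),(318,163),(306,172))])
```

```text
[559.91692464 205.69011954] [(np.float64(40.9), np.float64(69.3)), (np.float64(40.4), np.float64(-50.0)), (np.float64(41.1), np.float64(-169.7))] ends [-50, 70, -170]
plate z [np.float64(67.0), np.float64(69.5), np.float64(69.5), np.float64(65.3)] [np.float64(67.1), np.float64(66.1), np.float64(63.7)]
```

```bash
python3 -c "
from cell import ctrl
print(ctrl.finish_job())"
```

```text
the job is handed in; nothing more can be done
None
```

I put the copper thimble in the pot and screwed the maple lid on fully home, then let go and handed the job in at about 23.5 s of the 64 s. No verdict was reported.

- **Thimble:** after release it stood in the middle of the felt floor, confirmed in both camera views before the lid went on.
- **Lid on the threads:** it touched down level about 45° clockwise of the thread starts, at tool height 86.7 mm (87.1 expected).
- **Dropped into the starts:** I turned it back 45° and it dropped to 81.6 mm, as predicted.
- **Screwed home:** turned clockwise about 85° until the torque rose at the stop, at 76.1 mm, again as predicted.
- **Last checks:** the lid's dots lie within 1° of the computed thread ends. Its centre measures (559.9, 205.7), within 0.5 mm of the pot's axis. The top plate reads about 66–67 mm, against 66.5 expected at home; single depth readings scattered from 63.7 to 69.5 mm.
- **Bystanders:** the milk glass thimble, egg and stool showed no visible movement, judged by eye in the side view. The arm ended well clear, with the force reading near zero.
- **One disagreement:** while the lid was held above the pot, the two cameras differed by about 2 mm on its sideways position. I used a value in between, and the neck and threads centred it.

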